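# Reload the tape spindle of the packing desk

### The arm

A 7-joint arm with a two-finger parallel gripper is mounted at the origin on the work surface. World frame = base frame: x ahead of the robot, y to its left, z up, the work surface at z = 0. Lengths are in m, angles in rad, forces in N, time in s.
With the tool pointing down it reaches from about 0.425 to 0.95 m from the base axis. Payload 4.7 kg.
Tool frame: the origin (TCP) lies between the finger pads; the fingertips stand 17 mm ahead of it and the grasp point (between the pads) lies 2 mm behind it; z points along the fingers, y is the line along which they close (so a half turn about z gives the same grasp; the last joint's range is limited). The gripper opens to 87 mm and grips with 3 to 60 N. Pads are 19 mm wide; open, the fingers measure 117 mm over their backs; the gripper's body (75 mm by 190 mm) begins 51 mm behind the grasp point.
Start: joints at [1.09, 0.469, -0.049, 1.532, 0.024, 1.141, -0.082], TCP at [0.295, -0.607, 0.24] pointing down, gripper open.
Joint ranges: [-2.59, 2.59], [-0.33, 1.99], [-1.39, 1.29], [0.1, 2.45], [-1.04, 4.18], [0.21, 1.99], [-2.66, 2.66]. Speed limits (rad/s): [2.57, 2.57, 3.14, 3.14, 3.14, 3.14, 3.14].

### API

Orientations are given as a unit quaternion [w, x, y, z].
In Python, from cell import readout, optics, workorder gives the robot as it stands.
- The arm moves only by the shell command python3 -m pendant 'ROWS'. ROWS is JSON, a list of rows, each a list of 7 numbers: the turn, a rotation vector about the tool's x, y, z each as a share of 2 rad, from -1 to 1, then the shift along the tool's x, y, z each as a share of 300 mm, from -1 to 1, then the opening, from 0 (shut) to 1 (fully open). A call has 1 to 20 rows; each row is the pose to reach, as a shift and turn from the pose commanded when the call began, along the tool's axes at that moment; what a row does not reach only later rows make up. A row lasts 1/8 s, in which the tool goes at most 62.5 mm and 10.7 degrees, less where a joint would pass 70% of its speed; a pose out of reach is approached as far as the arm can. A call with a number of a shift or a turn outside -1 to 1 is refused whole. A call with a gripper value outside its range is refused whole. The fingers move at their own pace and stop on an object; the grip force is fixed at half the most. Time passes only in rows, so rows that repeat a pose let the fingers close. It gives the time, the measured TCP pose, the force, the opening and the grip force at its end, in the units of the state.
- readout.read_state(): the state, without advancing time (a new reading comes with each control period).
- optics.read_camera(name): name is "scene" or "top" or "wrist"; returns the picture (384x512x3 uint8, blue, green, red); there is no depth.
- optics.camera_info(name): a dict with "vertical_fov" (degrees; the focal length in pixels is half the picture's height over the tangent of half this angle, whatever the lens; pixels are square), "cx", "cy" (the principal point, pixels), "camera_from_world" (4x4, takes a point from world to camera coordinates); the wrist camera has in their place "hand_eye" (4x4, takes a point from camera to tool coordinates, whose origin is the TCP and whose axes are the flange's). Camera axes: x right, y down, z forward; pixel columns grow to the right and rows downward; lengths in m; the calibration is good to about 2 mm. A picture is of the moment at which its call begins: read the wrist's pose just before it. camera_info takes no time and is no camera call.
- workorder.sign_off(): hands the job in; it is judged then, once.
The state is a dict: "time": time; "joints": joint angles; "dq": joint speeds; "joint_efforts": joint torques, N m; "eef_pos": TCP position; "ee_rot": TCP orientation; "force": force on the tool from outside, world axes, zero at the start; "wrist_torque": the same for the moment, N m; "gripper_width": finger opening in m; "finger_force": force on a finger pad.
Only numpy, scipy, OpenCV 4.12 (cv2) and the standard library are available. Lean on these libraries where they do the work, as an engineer would, in place of code of your own. Each camera call takes 0.05 s, during which the arm holds its last target. There are 200 camera calls.

### The job

The tape stand of the packing desk is empty: take its spindle by the handle, thread the spindle's free end right through all three tape rolls waiting in the wooden rack, lift the three off together on it, and lay it back in the stand's two forks as it lay before, rolls hanging between the forks. Feel your way: the rolls' floating hubs do not stand in line, and the spindle must never press harder than 20 N on a roll, the rack or the stand. Do not touch the rolls with the gripper, and leave the stamp, the hole punch and the clip carton where they are.

Things in the scene. Friction and masses are not known exactly. Their poses are not given: they have to be found in the camera images.
- spindle: Tape spindle, 60 g: black handle block 24 mm wide, 28 high, then a black collar of 36 mm diameter, then a plain aluminium shaft of 23 mm diameter. Origin: on the shaft's axis, in the handle (grip here or up to 15 mm nearer the collar). +y along the shaft: handle y -36 to 26 mm, collar 26 to 30, shaft 30 to 145. Starts level in the stand's forks, pointing along the stand's +y. May tilt a little in the grip when pushed
- spindle_end (a point): Centre of the flat free end of the spindle's shaft, 18 mm across with a narrow bevel (the last 4 mm of the shaft taper to it), 145 mm along +y from the spindle's origin
- roll1: Brown tape roll in the rack's first (rack y = -24 mm, entered first) slot, 68 mm outside diameter, 18 mm wide, 50 to 90 g, on edge and loose. In its 50 mm core floats a white hub with a 26 mm hole (12 flats): it starts off the roll's centre by up to 6.5 mm sideways and 6.5 mm up or down (not reported), stays put, and slides with about 0.3 N, 7.5 mm at most. Origin: the roll's own centre, y along its axis
- roll2: Brown tape roll in the rack's middle (rack y = 0) slot, 68 mm outside diameter, 18 mm wide, 50 to 90 g, on edge and loose. In its 50 mm core floats a white hub with a 26 mm hole (12 flats): it starts off the roll's centre by up to 6.5 mm sideways and 6.5 mm up or down (not reported), stays put, and slides with about 0.3 N, 7.5 mm at most. Origin: the roll's own centre, y along its axis
- roll3: Brown tape roll in the rack's third (rack y = +24 mm) slot, 68 mm outside diameter, 18 mm wide, 50 to 90 g, on edge and loose. In its 50 mm core floats a white hub with a 26 mm hole (12 flats): it starts off the roll's centre by up to 6.5 mm sideways and 6.5 mm up or down (not reported), stays put, and slides with about 0.3 N, 7.5 mm at most. Origin: the roll's own centre, y along its axis
- rack: Plywood rack, fixed, 90 mm (x) by 76 mm (y). Origin: centre of its underside, z up. Floor 25 mm high, so roll centres stand at z 59 mm. Three slots 20 mm wide along y, between four 4 mm dividers; each divider is a pair of posts up to z 70 mm with a 48 mm gap between. Inner side walls at x +-39 mm; roll centres start within 3 mm of x = 0
- rack_exit (a point): Centre of the gap of the rack's last divider (rack y = +38 mm, z = 59 mm). The spindle travels through the gaps along the rack's +y; with its free end about 20 mm beyond this point the rolls are well placed for the stand
- stand: Grey steel tape stand, fixed, base 100 mm (x) by 112 mm (y). Origin: centre of its underside, z up. Two forks, 6 mm thick, at y = -46 and +46 mm, each an upward 90-degree V, about 50 mm wide at its top (z 89 mm)
- stand_seat (a point): Where the spindle's origin belongs when it lies in the forks: stand x = 0, y = -87 mm, z = 80 mm; the free end points to the stand's +y. Along y, 10 mm either way is good
- stamp: Bystander: wooden rubber stamp, base 50 x 28 mm, 60 mm high. Origin: centre of its underside
- punch: Bystander: dark steel hole punch with a grey lever, 60 x 110 mm, 50 mm high. Origin: centre of its underside
- clipbox: Bystander: small cardboard clip carton, 60 x 80 mm, 35 mm high. Origin: centre of its underside
Not all that is in view belongs to the job. What is shaped like the stand but red or yellow is not meant. Leave any blue or turquoise look-alike of the roll3 alone.

How it is judged:
By the outcome, as a careful person would: the job done as asked, in the order asked, and still so for the second after the job is handed in, with the robot touching nothing.
It also fails if it takes over 72 s, if anything falls off the work surface, if the arm or the gripper's body presses on something with over 40 N, if the wrist force passes 120 N, or if a joint passes its speed limit or range.

## Working session

There is one attempt and no reset: what is moved stays moved. The work goes in short steps, Python scripts to look and compute and a shell command to move; the robot and the scene stay as the last step left them, time stands still between calls to the robot, and variables do not carry over. Pictures are saved under pics/ and viewed, at most 10 in all, crops included, and the job is handed in when it is done.

```bash
mkdir -p pics; ls; python3 - <<'E'
from cell import readout, optics
import cv2,numpy as np
print(readout.read_state())
for n in("scene","top","wrist"):
    print(n,optics.camera_info(n))
a=optics.read_camera("top");b=optics.read_camera("scene");w=optics.read_camera("wrist")
cv2.imwrite("pics/top.png",a);cv2.imwrite("pics/scene.png",b);cv2.imwrite("pics/wrist.png",w)
E
```

```text
pics
{'time': 0.0, 'joints': array([ 1.09009766,  0.46940527, -0.04858777,  1.53370605,  0.02409307,
        1.14096284, -0.08230816]), 'dq': array([ 0.0004678 ,  0.00027572,  0.00233795,  0.00025577,  0.00042986,
        0.00123991, -0.00123905]), 'joint_efforts': array([ 2.35743155e-04, -5.07975626e+01, -8.05521570e-02, -2.36154681e+01,
       -6.12227619e-02,  3.79033713e-02,  1.90454548e-04]), 'eef_pos': array([ 0.29445644, -0.60676085,  0.23851861]), 'ee_rot': array([-9.16060663e-04,  9.74591011e-01,  2.23989871e-01, -2.44375172e-04]), 'force': array([ 0.008767  , -0.49774451,  0.20032111]), 'wrist_torque': array([0.00930532, 0.03255743, 0.04451386]), 'finger_force': 0.0, 'gripper_width': 0.08691698240202535}
scene {'vertical_fov': 51.37771239642227, 'cx': 253.55922698471468, 'cy': 182.36846628199464, 'camera_from_world': array([[-0.48154513,  0.87623753, -0.01794628,  0.19038609],
       [ 0.4843847 ,  0.24902171, -0.8386654 , -0.21001575],
       [-0.73040109, -0.41254814, -0.54435124,  1.362737  ],
       [ 0.        ,  0.        ,  0.        ,  1.        ]])}
top {'vertical_fov': 50.01318012811171, 'cx': 254.23237105821883, 'cy': 193.72257299237003, 'camera_from_world': array([[ 0.01629444, -0.99985919,  0.00401255,  0.0529555 ],
       [-0.98656673, -0.01672995, -0.16249986,  0.5764255 ],
       [ 0.16254411, -0.00131081, -0.98670041,  0.88101487],
       [ 0.        ,  0.        ,  0.        ,  1.        ]])}
wrist {'vertical_fov': 69.04677407049941, 'cx': 255.60149601186924, 'cy': 186.87963584347273, 'hand_eye': array([[ 6.85034486e-04, -9.54508632e-01, -2.98182498e-01,
         8.21621634e-02],
       [ 9.99999671e-01,  5.24394225e-04,  6.18733319e-04,
        -2.97797578e-04],
       [-4.34221114e-04, -2.98182824e-01,  9.54508677e-01,
        -1.45028181e-01],
       [ 0.00000000e+00,  0.00000000e+00,  0.00000000e+00,
         1.00000000e+00]])}
```

View pics/top.png

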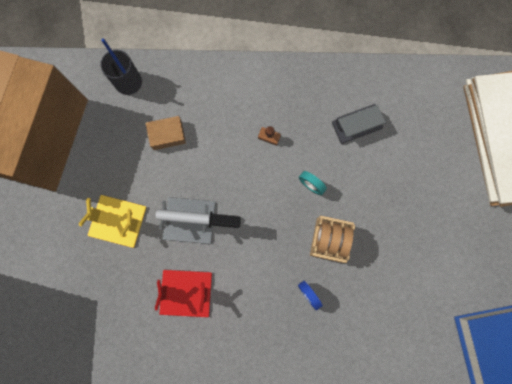

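View pics/scene.png

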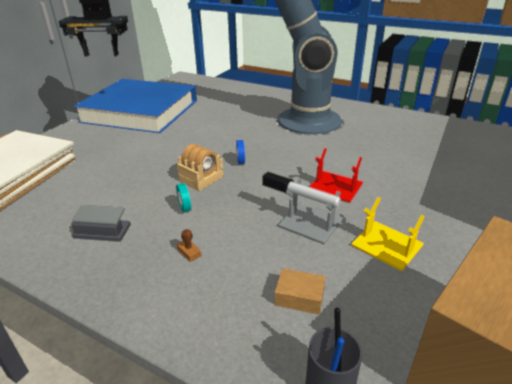

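The top view shows the grey stand at about (187,220), with the spindle's free end at (158,215) and its handle at (225,221). The rack is at (333,240). The red and yellow stands and the blue and turquoise rolls are decoys. The scene view shows the spindle's handle pointing towards the rack.

```bash
cat > h.py <<'E'
from cell import readout, optics
import cv2,numpy as np
from scipy.spatial.transform import Rotation as R
def state(): return readout.read_state()
def pose(s):
    q=s['ee_rot'];T=np.eye(4);T[:3,:3]=R.from_quat([q[1],q[2],q[3],q[0]]).as_matrix();T[:3,3]=s['eef_pos'];return T
def cam(n,T=None):
    i=optics.camera_info(n);f=192/np.tan(np.radians(i['vertical_fov']/2))
    W=T@i['hand_eye'] if n=='wrist' else np.linalg.inv(i['camera_from_world'])
    return f,i['cx'],i['cy'],W
def ray(c,uv):
    f,cx,cy,W=c;d=W[:3,:3]@np.array([(uv[0]-cx)/f,(uv[1]-cy)/f,1]);return W[:3,3],d
def plane(c,uv,z=None,p=None,n=None):
    o,d=ray(c,uv)
    if p is None:p=np.array([0,0,z]);n=np.array([0,0,1.])
    return o+d*((p-o)@n)/(d@n)
def proj(c,P):
    f,cx,cy,W=c;q=np.linalg.inv(W)@np.append(P,1);return np.array([f*q[0]/q[2]+cx,f*q[1]/q[2]+cy])
def rows(s,goal):  # goal 4x4 -> turn/shift in row units
    T=pose(s);D=np.linalg.inv(T)@goal
    return np.round(np.r_[R.from_matrix(D[:3,:3]).as_rotvec()/2,D[:3,3]/.3],4)
E
python3 - <<'E'
from h import *
a=cv2.imread('pics/top.png');c=cam('top')
print('campos',c[3][:3,3],cam('scene')[3][:3,3])
hsv=cv2.cvtColor(a,cv2.COLOR_BGR2HSV)
g=cv2.cvtColor(a,cv2.COLOR_BGR2GRAY)
def boxes(m,x0,x1,y0,y1):
    M=np.zeros_like(m);M[y0:y1,x0:x1]=m[y0:y1,x0:x1]
    k=cv2.findContours(M,cv2.RETR_EXTERNAL,cv2.CHAIN_APPROX_NONE)[0];k=max(k,key=cv2.contourArea);return k
shaft=boxes((g>165).astype(np.uint8),140,225,195,240);hand=boxes((g<45).astype(np.uint8),195,260,200,245)
rack=boxes(((hsv[...,1]>70)&(hsv[...,0]<25)&(g>60)).astype(np.uint8),300,370,200,275)
for n,k in(('shaft',shaft),('hand',hand),('rack',rack)):
    r=cv2.minAreaRect(k);print(n,r,cv2.boxPoints(r).round(1).tolist())
for n,z in(('shaft',.09),('hand',.094)):
    b=cv2.boxPoints(cv2.minAreaRect({'shaft':shaft,'hand':hand}[n]))
    print(n,[plane(c,p,z).round(4).tolist() for p in b])
b=cv2.boxPoints(cv2.minAreaRect(rack));print('rack',[plane(c,p,.07).round(4).tolist() for p in b])
crop=np.hstack([cv2.resize(a[200:280,295:375],(400,400),interpolation=cv2.INTER_CUBIC),cv2.resize(a[180:260,140:260],(390,260),interpolation=cv2.INTER_CUBIC).copy() if 0 else cv2.resize(cv2.imread('pics/scene.png')[130:210,165:245],(400,400),interpolation=cv2.INTER_CUBIC)])
cv2.imwrite('pics/crop.png',crop)
E
```

```text
campos [0.42461556 0.06374645 0.96275431] [1.1887525  0.44766967 0.56909136]
shaft ((181.92160034179688, 216.33642578125), (52.42636489868164, 6.969439506530762), 5.355824947357178) [[155.5, 217.39999389648438], [156.10000610351562, 210.39999389648438], [208.3000030517578, 215.3000030517578], [207.6999969482422, 222.3000030517578]]
hand ((224.41998291015625, 221.55999755859375), (29.557065963745117, 13.152186393737793), 8.130102157592773) [[208.89999389648438, 226.0], [210.6999969482422, 213.0], [240.0, 217.10000610351562], [238.10000610351562, 230.1999969482422]]
rack ((332.48077392578125, 239.09616088867188), (39.41933822631836, 41.57661437988281), 11.309932708740234) [[309.1000061035156, 255.60000610351562], [317.20001220703125, 214.8000030517578], [355.8999938964844, 222.60000610351562], [347.70001220703125, 263.29998779296875]]
shaft [[0.5139, 0.2717, 0.09], [0.5288, 0.2711, 0.09], [0.5201, 0.1595, 0.09], [0.5053, 0.1604, 0.09]]
hand [[0.4971, 0.1572, 0.094], [0.5248, 0.1542, 0.094], [0.5169, 0.092, 0.094], [0.4893, 0.0953, 0.094]]
rack [[0.4391, -0.0573, 0.07], [0.5273, -0.0756, 0.07], [0.5118, -0.1596, 0.07], [0.4241, -0.14, 0.07]]
```

View pics/crop.png

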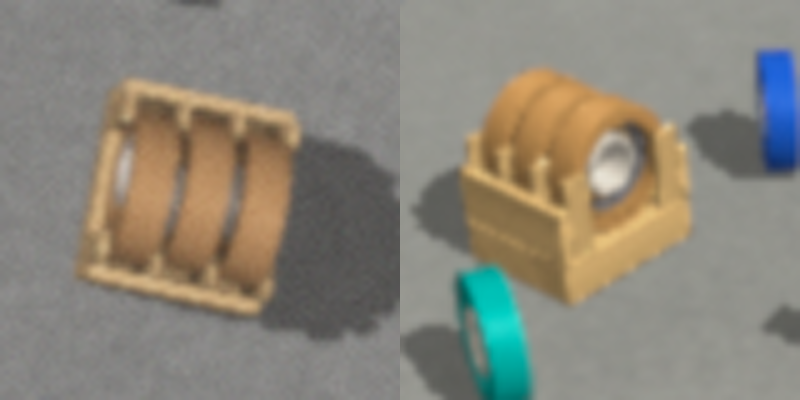

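The crop confirms the rack's slots run roughly along world +y (yaw about 11°). The end roll's hub is visible from the +y side. Next I'll look at the entry side with the tilted wrist camera.

```bash
cat >> h.py <<'E'
RY=np.array([np.sin(np.radians(11)),np.cos(np.radians(11)),0]);RC=np.array([.4756,-.108,0]);Z=np.array([0,0,1.])
def frame(x,z,p):
    x=x/np.linalg.norm(x);z=z/np.linalg.norm(z);T=np.eye(4);T[:3,:3]=np.c_[x,np.cross(z,x),z];T[:3,3]=p;return T
E
python3 - <<'E'
from h import *
s=state()
for t in(30,43):
    a=np.radians(t);z=np.sin(a)*RY-np.cos(a)*Z;x=-np.cos(a)*RY-np.sin(a)*Z
    g=frame(x,z,np.array([0,0,0]));M=g[:3,:3]
    i=optics.camera_info('wrist')['hand_eye']
    f=M@i[:3,2];C=RC-.034*RY+.059*Z-.25*f
    g[:3,3]=C-M@i[:3,3];print(t,g[:3,3],rows(s,g))
E
```

```text
30 [ 0.46130083 -0.18081262  0.14386731] [ 0.2882 -0.1434  1.077   1.1203 -1.0345  0.3177]
43 [ 0.4578547  -0.19854138  0.1326484 ] [ 0.4112 -0.2049  1.045   1.0842 -0.9863  0.355 ]
```

```bash
python3 -m pendant '[[0,0,1,0.5,-0.5,0,1],[0,0,1,0.5,-0.5,0,1],[0,0,1,0.5,-0.5,0,1],[0,0,1,0.5,-0.5,0,1],[0,0,1,0.5,-0.5,0,1],[0,0,1,0.5,-0.5,0,1],[0,0,1,0.5,-0.5,0,1],[0,0,1,0.5,-0.5,0,1],[0,0,1,0.5,-0.5,0,1],[0,0,1,0.5,-0.5,0,1],[0,0,1,0.5,-0.5,0,1],[0,0,1,0.5,-0.5,0,1],[0,0,1,0.5,-0.5,0,1]]'
python3 - <<'E'
from h import *
s=state();print(s['joints'].round(2))
for t in(30,43):
    a=np.radians(t);z=np.sin(a)*RY-np.cos(a)*Z;x=-np.cos(a)*RY-np.sin(a)*Z
    g=frame(x,z,np.array([0,0,0]));M=g[:3,:3]
    i=optics.camera_info('wrist')['hand_eye']
    f=M@i[:3,2];C=RC-.034*RY+.059*Z-.25*f
    g[:3,3]=C-M@i[:3,3];print(t,g[:3,3],rows(s,g))
E
```

```text
time: 1.78
eef_pos: [0.3642, -0.4067, 0.2395]
ee_rot: [-0.0, 0.716, -0.698, -0.0]
force: [0.0, -0.3, -0.7]
gripper_width: 0.0873
finger_force: 0.0
[ 0.58  0.26  0.22  1.85 -0.06  1.04 -2.29]
30 [ 0.46164926 -0.18095932  0.14394443] [ 0.0284 -0.2607  0.1058 -0.7443 -0.3432  0.3185]
43 [ 0.4582002  -0.19870316  0.13270611] [ 0.0406 -0.3737  0.1031 -0.6854 -0.3303  0.356 ]
```

```bash
python3 -m pendant '[[0.04,-0.37,0.1,-0.34,-0.16,0.18,1],[0.04,-0.37,0.1,-0.68,-0.33,0.355,1],[0.04,-0.37,0.1,-0.68,-0.33,0.355,1],[0.04,-0.37,0.1,-0.68,-0.33,0.355,1],[0.04,-0.37,0.1,-0.68,-0.33,0.355,1],[0.04,-0.37,0.1,-0.68,-0.33,0.355,1],[0.04,-0.37,0.1,-0.68,-0.33,0.355,1],[0.04,-0.37,0.1,-0.68,-0.33,0.355,1]]'
python3 - <<'E'
from h import *
s=state();print(s['joints'].round(2));w=optics.read_camera('wrist');np.save('T1.npy',pose(s));print(pose(s).round(3))
cv2.imwrite('pics/w1.png',w)
E
```

```text
time: 2.78
eef_pos: [0.459, -0.2015, 0.1342]
ee_rot: [0.28, -0.595, 0.718, 0.229]
force: [0.3, -0.9, 0.6]
gripper_width: 0.087
finger_force: 0.0
[ 0.67  0.53  0.03  1.92 -0.7   1.2  -2.2 ]
[[-0.135 -0.982  0.13   0.459]
 [-0.725  0.187  0.662 -0.202]
 [-0.675 -0.005 -0.738  0.134]
 [ 0.     0.     0.     1.   ]]
```

View pics/w1.png

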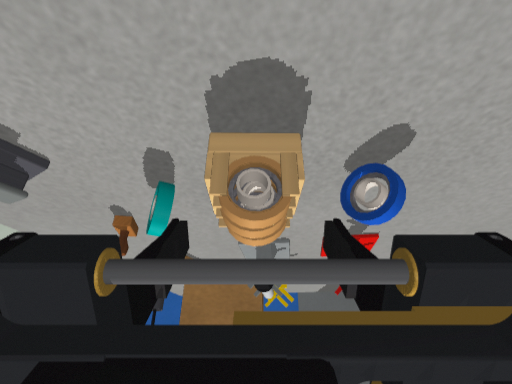

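The wrist view shows the rack (upside down) with roll 1's hub hole near (254,188) and a second hub visible through it. I'll enlarge that area.

```bash
python3 - <<'E'
import cv2
w=cv2.imread('pics/w1.png')[130:250,195:315]
cv2.imwrite('pics/w1c.png',cv2.resize(w,(600,600),interpolation=cv2.INTER_CUBIC))
E
```

```text
(no output)
```

View pics/w1c.png

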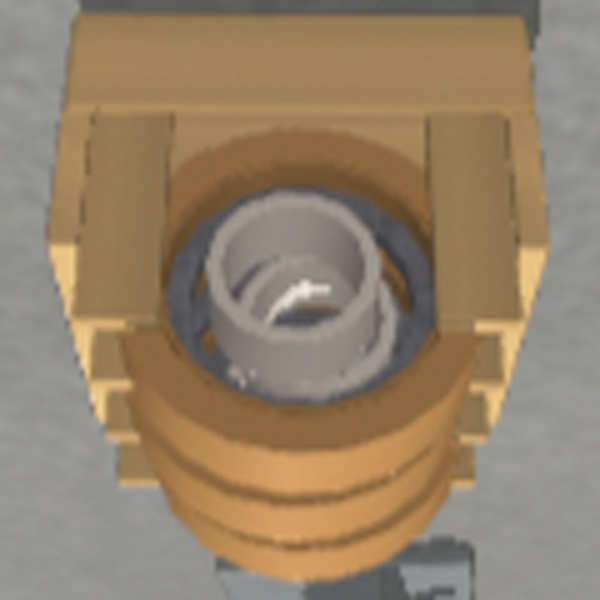

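Crop: hub 1's rim is centred at crop (294,267). Hub 2's rim is visible behind it at about (319,326). Roll 1's core is at about (301,295).

```bash
python3 - <<'E'
from h import *
T=np.load('T1.npy');c=cam('wrist',T);RX=np.cross(RY,Z)
def m(u,v,y):
    P=plane(c,(195+(u+.5)/5-.5,130+(v+.5)/5-.5),p=RC+y*RY,n=RY);d=P-RC;return (1000*np.array([d@RX,d@Z])).round(1)
print('hub1',m(294,267,-.033),m(205,267,-.033),m(383,267,-.033),m(294,190,-.033),m(294,344,-.033))
print('hub2',m(319,326,-.009),m(240,326,-.009),m(398,326,-.009),m(319,398,-.009),m(319,255,-.009))
print('core1',m(165,295,-.033),m(437,295,-.033),m(301,185,-.033),m(301,405,-.033))
print('posts top',m(162,320,-.040),m(432,322,-.040))
# rack edge points on z=.07 plane: post tops
for uv in((162,320),(432,322),(75,318),(517,322),(118,487),(475,487)):
    print(uv,plane(c,(195+uv[0]/5-.4,130+uv[1]/5-.4),.07).round(4))
s=state()
a=np.radians(35);z=-np.sin(a)*RY-np.cos(a)*Z;x=np.cos(a)*RY-np.sin(a)*Z
g=frame(x,z,np.zeros(3));M=g[:3,:3];i=optics.camera_info('wrist')['hand_eye']
f=M@i[:3,2];C=RC+.033*RY+.059*Z-.25*f;g[:3,3]=C-M@i[:3,3];print(g,rows(s,g))
# upright pose above first
print(rows(s,frame(RY,-Z,np.array([.5,-.02,.26]))))
E
```

```text
hub1 [ 3.4 53. ] [19.7 53.1] [-13.   52.9] [ 3.5 35.9] [ 3.2 69.1]
hub2 [-1.6 52.3] [14.2 52.4] [-17.3  52.1] [-1.6 68.1] [-1.6 35.6]
core1 [26.8 59.1] [-22.7  58.8] [ 2.2 34.7] [ 1.9 81.1]
posts top [26.2 68.2] [-20.9  68.3]
(162, 320) [ 0.4927 -0.1554  0.07  ]
(432, 322) [ 0.4472 -0.1464  0.07  ]
(75, 318) [ 0.5072 -0.1588  0.07  ]
(517, 322) [ 0.4329 -0.1438  0.07  ]
(118, 487) [ 0.5228 -0.0842  0.07  ]
(475, 487) [ 0.4461 -0.0705  0.07  ]
[[ 0.15630158  0.98162718 -0.10944354  0.49064466]
 [ 0.80410191 -0.190809   -0.56303822 -0.02896181]
 [-0.57357644  0.         -0.81915204  0.14035764]
 [ 0.          0.          0.          1.        ]] [-0.9816 -0.003  -1.2237 -0.4451  0.0032  0.3789]
[-0.568  -0.0019 -1.4617 -0.7403 -0.0235  0.1086]
```

```bash
sed -i 's/RC=np.array(\[.4756,-.108,0\])/RC=np.array([.4775,-.1119,0])/' h.py; echo "RX=np.cross(RY,Z)" >> h.py; python3 - <<'E'
from h import *
s=state()
A=frame(RX,-Z,np.array([.46,-.16,.26]))
a=np.radians(35);z=-np.sin(a)*RY-np.cos(a)*Z;x=np.cos(a)*RY-np.sin(a)*Z
g=frame(x,z,np.zeros(3));M=g[:3,:3];i=optics.camera_info('wrist')['hand_eye']
f=M@i[:3,2];C=RC+.033*RY+.059*Z-.25*f;g[:3,3]=C-M@i[:3,3]
print(rows(s,A)); print(np.round(np.r_[R.from_matrix((np.linalg.inv(A)@g)[:3,:3]).as_rotvec()/2,(np.linalg.inv(A)@g)[:3,3]/.3],3))
E
```

```text
[-0.2906  0.2887 -0.7434 -0.3839  0.0203 -0.2179]
[-0.239 -0.239 -0.759  0.026 -0.437  0.399]
```

```bash
python3 -m pendant '[[-0.1,0.1,-0.25,-0.1,0,-0.2,1],[-0.2,0.2,-0.5,-0.3,0.02,-0.22,1],[-0.29,0.29,-0.74,-0.38,0.02,-0.22,1],[-0.29,0.29,-0.74,-0.38,0.02,-0.22,1],[-0.29,0.29,-0.74,-0.38,0.02,-0.22,1],[-0.29,0.29,-0.74,-0.38,0.02,-0.22,1],[-0.29,0.29,-0.74,-0.38,0.02,-0.22,1],[-0.29,0.29,-0.74,-0.38,0.02,-0.22,1],[-0.29,0.29,-0.74,-0.38,0.02,-0.22,1],[-0.29,0.29,-0.74,-0.38,0.02,-0.22,1]]' && python3 -m pendant '[[-0.1,-0.1,-0.4,0.03,-0.3,0,1],[-0.24,-0.24,-0.76,0.03,-0.44,0.2,1],[-0.24,-0.24,-0.76,0.03,-0.44,0.4,1],[-0.24,-0.24,-0.76,0.03,-0.44,0.4,1],[-0.24,-0.24,-0.76,0.03,-0.44,0.4,1],[-0.24,-0.24,-0.76,0.03,-0.44,0.4,1],[-0.24,-0.24,-0.76,0.03,-0.44,0.4,1],[-0.24,-0.24,-0.76,0.03,-0.44,0.4,1],[-0.24,-0.24,-0.76,0.03,-0.44,0.4,1],[-0.24,-0.24,-0.76,0.03,-0.44,0.4,1],[-0.24,-0.24,-0.76,0.03,-0.44,0.4,1]]'
python3 - <<'E'
from h import *
s=state();print(s['joints'].round(2));w=optics.read_camera('wrist');np.save('T2.npy',pose(s));print(pose(s).round(3))
cv2.imwrite('pics/w2.png',w);c=cam('wrist',pose(s));u=proj(c,RC+.033*RY+.059*Z);print(u)
u=u.astype(int);o=u-60;print(o);cv2.imwrite('pics/w2c.png',cv2.resize(w[o[1]:o[1]+120,o[0]:o[0]+120],(600,600),interpolation=cv2.INTER_CUBIC))
E
```

```text
time: 4.08
eef_pos: [0.4593, -0.1595, 0.2597]
ee_rot: [-0.0, 0.995, -0.099, -0.001]
force: [1.0, -0.7, 0.7]
gripper_width: 0.0872
finger_force: 0.0
time: 5.45
eef_pos: [0.4948, -0.034, 0.1389]
ee_rot: [0.19, 0.738, 0.603, -0.234]
force: [0.4, -0.6, 0.1]
gripper_width: 0.0871
finger_force: 0.0
[ 0.01  0.49 -0.42  1.96  0.73  1.24 -1.04]
[[ 0.162  0.98  -0.116  0.495]
 [ 0.802 -0.199 -0.563 -0.034]
 [-0.575 -0.002 -0.818  0.139]
 [ 0.     0.     0.     1.   ]]
[253.87461667 187.51737794]
[193 127]
```

View pics/w2c.png

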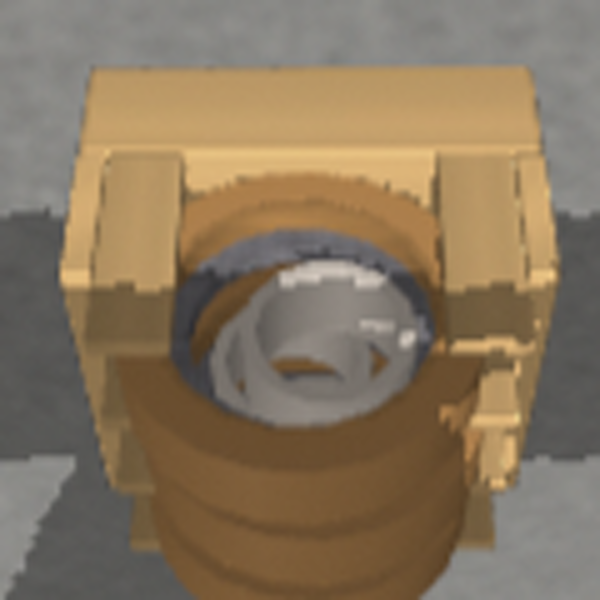

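The +y side shows hub 3's rim centred at about crop (333,338). Hub 2's left edge shows at about x=212, and the core centre is at about (306,332).

```bash
python3 - <<'E'
from h import *
def mk(T,o):
    c=cam('wrist',T)
    def m(u,v,y):
        P=plane(c,(o[0]+(u+.5)/5-.5,o[1]+(v+.5)/5-.5),p=RC+y*RY,n=RY);d=P-RC;return (1000*np.array([d@RX,d@Z])).round(1)
    return m,c
m,c=mk(np.load('T1.npy'),(195,130))
print('view1 hub1',m(294,267,-.033),'hub2',m(319,326,-.009),'core1',m(301,295,-.033))
m,c=mk(np.load('T2.npy'),(193,127))
print('view2 hub3',m(333,338,.033),m(242,338,.033),m(425,338,.033),'hub2',m(212,375,.009)-[-16.5,0],m(294,375,.009),'core3',m(306,332,.033),m(175,332,.033),m(437,332,.033))
for uv in((180,285),(438,288),(90,288),(530,288)): 
    d=plane(c,(193+uv[0]/5-.4,127+uv[1]/5-.4),.07)-RC;print((1000*np.array([d@RX,d@RY])).round(1))
# spindle grasp
s=state()
sd=np.array([np.sin(np.radians(5)),np.cos(np.radians(5)),0])
o=np.array([.507,.1247,0])+.005*sd
for h in(.2,.078):print(rows(s,frame(sd,-Z,o+.008*sd+h*Z)))
E
```

```text
view1 hub1 [ 1.1 55.2] hub2 [-3.8 54.3] core1 [-0.2 61.1]
view2 hub3 [ 4.7 66.4] [-11.2  66.3] [20.8 66.5] hub2 [-2.  57.6] [-2.7 57.7] core3 [-0.  65.1] [-23.1  65. ] [23.  65.2]
[-20.2  52.7]
[21.7 51.7]
[-35.  52.]
[36.7 51.6]
[-0.018   0.3057 -0.0545  0.3496 -0.0708 -0.4938]
[-0.018   0.3057 -0.0545  0.5833 -0.0702 -0.1609]
```

```bash
sed -i 's/RC=np.array(\[.4775,-.1119,0\])/RC=np.array([.4771,-.1139,0])/' h.py; python3 -m pendant '[[-0.01,0.15,-0.03,0.1,0,-0.3,1],[-0.02,0.31,-0.055,0.35,-0.07,-0.49,1],[-0.02,0.31,-0.055,0.35,-0.07,-0.49,1],[-0.02,0.31,-0.055,0.35,-0.07,-0.49,1],[-0.02,0.31,-0.055,0.35,-0.07,-0.49,1],[-0.02,0.31,-0.055,0.35,-0.07,-0.49,1],[-0.02,0.31,-0.055,0.35,-0.07,-0.49,1]]'
python3 - <<'E'
from h import *
c=cam('wrist',np.load('T2.npy'))
for uv in((178,350),(445,350)):
    d=plane(c,(193+uv[0]/5-.4,127+uv[1]/5-.4),.07)-RC;print((1000*np.array([d@RX,d@RY])).round(1))
s=state();T=pose(s);c=cam('wrist',T);w=optics.read_camera('wrist');cv2.imwrite('pics/w3.png',w)
print(T.round(3))
g=cv2.cvtColor(w,cv2.COLOR_BGR2GRAY)
e=np.array([.5213,.2714,.08]);o=np.array([.5075,.1297,.08]);print('pred',proj(c,o),proj(c,e))
E
```

```text
time: 6.38
eef_pos: [0.5072, 0.1382, 0.1985]
ee_rot: [-0.002, 0.735, 0.678, 0.003]
force: [-0.5, 0.0, 0.1]
gripper_width: 0.0871
finger_force: 0.0
[-22.2  36.7]
[23.9 36.5]
[[ 0.081  0.997  0.002  0.507]
 [ 0.997 -0.081  0.008  0.138]
 [ 0.008  0.002 -1.     0.199]
 [ 0.     0.     0.     1.   ]]
pred [256.55878925 195.86094824] [259.52500233  37.3428223 ]
```

View pics/w3.png

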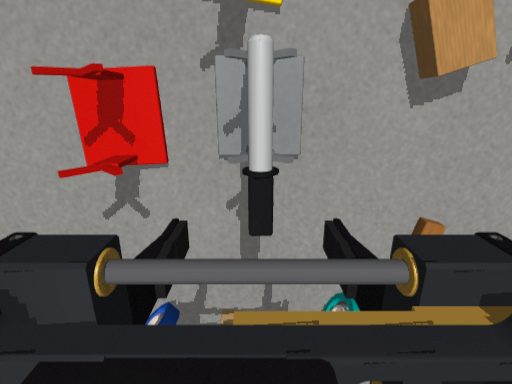

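The wrist view shows the shaft axis at about column 260.5, with the free end at row 36, the collar at row 172 and the handle's rear at row 235.

```bash
python3 - <<'E'
from h import *
s=state();T=pose(s);c=cam('wrist',T)
w=cv2.imread('pics/w3.png');g=cv2.cvtColor(w,cv2.COLOR_BGR2GRAY)
def mid(v,lo):
    r=g[v,225:300].astype(int);i=np.where(r>180 if lo else r<50)[0]+225;return (i.min()+i.max())/2
P=[]
for v,l in((45,1),(70,1),(100,1),(130,1),(160,1),(190,0),(210,0),(225,0)):
    u=mid(v,l);p=plane(c,(u,v),.091 if l else .094);q=np.linalg.inv(T)@np.append(p,1);P.append(q[:2]);print(v,u,p.round(4),(1000*q[:2]).round(1))
P=np.array(P);k=np.polyfit(P[:,0],P[:,1],1);print('slope deg',np.degrees(k[0]),'y0',k[1])
for uv,z in(((260.5,36),.08),((260.5,172),.098),((260.5,235),.094)):print((1000*(np.linalg.inv(T)@np.append(plane(c,uv,z),1))[:3]).round(1))
E
```

```text
45 260.5 [0.5212 0.2637 0.091 ] [125.3   3.8]
70 260.0 [0.5194 0.2447 0.091 ] [106.2   3.5]
100 260.0 [0.5176 0.2207 0.091 ] [82.1  3.6]
130 260.0 [0.5156 0.1952 0.091 ] [56.5  3.7]
160 260.0 [0.5136 0.1681 0.091 ] [29.4  3.9]
190 260.0 [0.5114 0.1401 0.094 ] [1.3 4. ]
210 260.5 [0.5104 0.12   0.094 ] [-18.8   4.6]
225 260.5 [0.5092 0.1043 0.094 ] [-34.5   4.7]
slope deg -0.36427387535632416 y0 0.0042495399425937766
[134.    3.9 119.6]
[ 19.8   4.3 100.7]
[-45.3   4.7 104.2]
```

```bash
python3 -m pendant '[[0.001,-0.004,0,0,0.014,0.2,1],[0.001,-0.004,0,0,0.014,0.3,1],[0.001,-0.004,0,0,0.014,0.37,1],[0.001,-0.004,0,0,0.014,0.402,1],[0.001,-0.004,0,0,0.014,0.402,1],[0.001,-0.004,0,0,0.014,0.402,1],[0.001,-0.004,0,0,0.014,0.402,0.6],[0.001,-0.004,0,0,0.014,0.402,0.4],[0.001,-0.004,0,0,0.014,0.402,0.2],[0.001,-0.004,0,0,0.014,0.402,0],[0.001,-0.004,0,0,0.014,0.402,0],[0.001,-0.004,0,0,0.014,0.402,0],[0.001,-0.004,0,0,0.014,0.402,0],[0.001,-0.004,0,0,0.014,0.402,0]]'; python3 - <<'E'
from h import *
s=state();print(s['force'],s['wrist_torque'],s['finger_force']);print(pose(s).round(4));np.save('Tg.npy',pose(s))
E
```

```text
time: 8.18
eef_pos: [0.5117, 0.1387, 0.0782]
ee_rot: [0.0, 0.735, 0.678, 0.0]
force: [0.4, 0.6, -0.6]
gripper_width: 0.0236
finger_force: 30.0
[ 0.41042005  0.58200867 -0.60100004] [-0.01885349 -0.15646201  0.02318759] 29.999825237318873
[[ 8.050e-02  9.968e-01  5.000e-04  5.117e-01]
 [ 9.968e-01 -8.050e-02  3.000e-04  1.387e-01]
 [ 3.000e-04  4.000e-04 -1.000e+00  7.820e-02]
 [ 0.000e+00  0.000e+00  0.000e+00  1.000e+00]]
```

```bash
python3 -m pendant '[[0,0,0,0,0,-0.1,0],[0,0,0,0,0,-0.25,0],[0,0,0,0,0,-0.4,0],[0,0,0,0,0,-0.4,0],[0,0,0,0,0,-0.4,0]]'; python3 - <<'E'
from h import *
s=state();print(s['force'],s['wrist_torque'])
print(rows(s,frame(RY,-Z,RC-.20*RY+.0008*RX+.16*Z)),rows(s,frame(RY,-Z,RC-.20*RY+.0008*RX+.0546*Z)))
E
```

```text
time: 8.8
eef_pos: [0.5111, 0.1382, 0.1976]
ee_rot: [-0.0, 0.735, 0.678, -0.0]
force: [-0.3, 0.1, -0.2]
gripper_width: 0.0238
finger_force: 30.0
[-0.31536668  0.12804868 -0.22539897] [-0.02203728 -0.08230408  0.04308768]
[-3.0000e-04  3.0000e-04  5.5600e-02 -1.5094e+00 -1.1610e-01  1.2620e-01] [-3.0000e-04  3.0000e-04  5.5600e-02 -1.5092e+00 -1.1590e-01  4.7760e-01]
```

```bash
python3 -m pendant '[[0,0,0.056,-0.2,-0.02,0,0],[0,0,0.056,-0.4,-0.04,0,0],[0,0,0.056,-0.6,-0.06,0,0],[0,0,0.056,-0.8,-0.08,0,0],[0,0,0.056,-1,-0.1,0,0],[0,0,0.056,-1,-0.116,0,0],[0,0,0.056,-1,-0.116,0,0]]'; python3 - <<'E'
from h import *
s=state()
print(rows(s,frame(RY,-Z,RC-.20*RY+.0008*RX+.16*Z)),rows(s,frame(RY,-Z,RC-.20*RY+.0008*RX+.0546*Z)))
E
```

```text
time: 9.68
eef_pos: [0.4517, -0.157, 0.1968]
ee_rot: [-0.001, 0.772, 0.636, -0.0]
force: [0.6, 0.3, -0.8]
gripper_width: 0.0238
finger_force: 30.0
[-1.300e-03 -6.000e-04 -5.000e-04 -5.097e-01  5.920e-02  1.219e-01] [-1.300e-03 -6.000e-04 -5.000e-04 -5.102e-01  6.020e-02  4.733e-01]
```

```bash
python3 -m pendant '[[-0.001,0,0,-0.2,0.03,0,0],[-0.001,0,0,-0.4,0.06,0,0],[-0.001,0,0,-0.51,0.06,0.05,0],[-0.001,0,0,-0.51,0.06,0.2,0],[-0.001,0,0,-0.51,0.06,0.35,0],[-0.001,0,0,-0.51,0.06,0.44,0],[-0.001,0,0,-0.51,0.06,0.473,0],[-0.001,0,0,-0.51,0.06,0.473,0],[-0.001,0,0,-0.51,0.06,0.473,0],[-0.001,0,0,-0.51,0.06,0.473,0]]'; cat >> h.py <<'E'
def rp(tool=(.135,0,-.0018)):
    s=state();T=pose(s);d=T[:3,3]+T[:3,:3]@np.array(tool)-RC
    print('t',s['time'],'end rack mm',(1000*np.array([d@RX,d@RY,d@Z])).round(1),'F rack',np.round([s['force']@RX,s['force']@RY,s['force']@Z],2),'M',np.round([s['wrist_torque']@RX,s['wrist_torque']@RY,s['wrist_torque']@Z],2),'toolx',(T[:3,0]@RX*1000).round(1),(T[2,0]*1000).round(1))
E
python3 -c "
from h import *
rp()
c=cam('scene');a=optics.read_camera('scene');cv2.imwrite('pics/s2.png',a)
T=pose(state());e=T[:3,3]+T[:3,:3]@np.array([.135,0,-.0018]);print(proj(c,e),proj(c,e-.115*T[:3,0]))
t=optics.read_camera('top');cv2.imwrite('pics/t2.png',t);c=cam('top');print(proj(c,e),proj(c,e-.115*T[:3,0]))
x=np.hstack([cv2.resize(t[200:290,300:420],(400,300),interpolation=3),cv2.resize(a[110:200,110:230],(400,300),interpolation=3)]);cv2.imwrite('pics/ts.png',x)"
```

```text
time: 10.92
eef_pos: [0.4419, -0.3115, 0.0573]
ee_rot: [0.002, 0.772, 0.636, 0.001]
force: [-1.0, 0.6, -0.1]
gripper_width: 0.0234
finger_force: 30.0
t 10.925 end rack mm [  3.2 -65.7  59. ] F rack [-1.04  0.37 -0.06] M [-0.02 -0.11  0.  ] toolx 0.7 -0.7
[181.21336673 153.28360082] [153.93226418 141.13020047]
[364.0020515  243.42230796] [416.1287854  254.47118892]
```

View pics/ts.png

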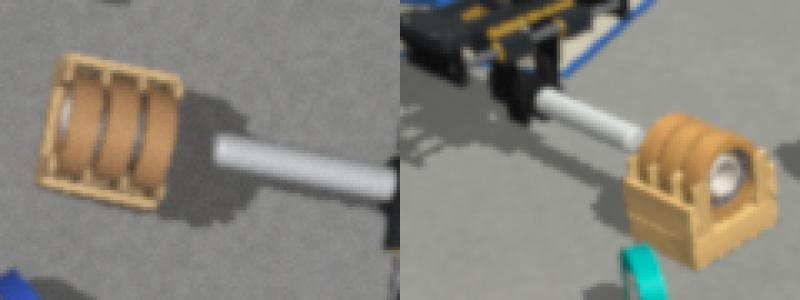

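The top view shows the shaft lined up with the rack's gap to within a millimetre. I'll measure the line numerically.

```bash
python3 - <<'E'
from h import *
rp()
t=cv2.imread('pics/t2.png');g=cv2.cvtColor(t,cv2.COLOR_BGR2GRAY);c=cam('top')
M=((g>150)&(cv2.cvtColor(t,cv2.COLOR_BGR2HSV)[...,1]<40)).astype(np.uint8)
us=np.arange(368,414,3);vs=[]
for u in us:
    i=np.where(M[235:265,u])[0]+235;vs.append((i.min()+i.max())/2)
print(vs)
k=np.polyfit(us,vs,1)
for u in (368,400):
    d=plane(c,(u,np.polyval(k,u)),.065)-RC;print('shaft',(1000*np.array([d@RX,d@RY])).round(1))
hsv=cv2.cvtColor(t,cv2.COLOR_BGR2HSV);m=((hsv[...,1]>70)&(hsv[...,0]<25)&(g>60)).astype(np.uint8);m[:205]=0;m[275:]=0;m[:,:300]=0;m[:,360:]=0
b=cv2.boxPoints(cv2.minAreaRect(max(cv2.findContours(m,0,1)[0],key=cv2.contourArea)))
for p in b:
    d=plane(c,p,.07)-RC;print('rackcorner',p,(1000*np.array([d@RX,d@RY])).round(1))
E
```

```text
t 11.025 end rack mm [  2.9 -65.7  58.7] F rack [ 1.54 -0.87 -1.16] M [-0.02 -0.06  0.  ] toolx 0.9 -0.5
[np.float64(244.5), np.float64(245.5), np.float64(245.5), np.float64(246.5), np.float64(247.5), np.float64(248.0), np.float64(248.5), np.float64(249.0), np.float64(249.5), np.float64(250.5), np.float64(251.0), np.float64(251.5), np.float64(252.5), np.float64(253.0), np.float64(253.5), np.float64(254.5)]
shaft [  1.8 -73.1]
shaft [   1.5 -143.3]
rackcorner [309.2692  255.65384] [-48.1  47.9]
rackcorner [317.46152 214.69229] [42.4 46.8]
rackcorner [356.1154  222.42307] [ 43.2 -38.6]
rackcorner [347.92307 263.3846 ] [-47.1 -36.2]
```

```bash
python3 -m pendant '[[0,0,0,0.04,-0.005,0.008,0],[0,0,0,0.08,-0.005,0.008,0],[0,0,0,0.1,-0.005,0.008,0],[0,0,0,0.1,-0.005,0.008,0],[0,0,0,0.1,-0.005,0.008,0],[0,0,0,0.106,-0.005,0.008,0],[0,0,0,0.112,-0.005,0.008,0],[0,0,0,0.112,-0.005,0.008,0]]'; python3 -c "
from h import *
rp()"
```

```text
time: 12.02
eef_pos: [0.4461, -0.2778, 0.0537]
ee_rot: [0.001, 0.772, 0.636, 0.001]
force: [0.3, -0.6, -1.2]
gripper_width: 0.0241
finger_force: 30.0
t 12.025 end rack mm [  1.  -31.7  55.6] F rack [ 0.36 -0.5  -1.22] M [-0.14 -0.06 -0.04] toolx 0.6 0.4
```

```bash
python3 -m pendant '[[0,0,0,0.006,0,0,0],[0,0,0,0.012,0,0,0],[0,0,0,0.012,0,0,0]]'; python3 -c "
from h import *
rp()"; python3 -m pendant '[[0,0,0,0.006,0,0,0],[0,0,0,0.012,0,0,0],[0,0,0,0.012,0,0,0]]'; python3 -c "
from h import *
rp()"
```

```text
time: 12.4
eef_pos: [0.4469, -0.2741, 0.0538]
ee_rot: [0.001, 0.772, 0.636, 0.001]
force: [-0.6, 0.0, -0.8]
gripper_width: 0.0237
finger_force: 30.0
t 12.4 end rack mm [  1.  -28.   55.6] F rack [-0.58 -0.1  -0.79] M [-0.   -0.05 -0.05] toolx 0.4 0.4
time: 12.78
eef_pos: [0.4476, -0.2706, 0.0538]
ee_rot: [0.001, 0.772, 0.636, 0.001]
force: [0.0, -0.2, -0.3]
gripper_width: 0.0237
finger_force: 30.0
t 12.775 end rack mm [  1.  -24.5  55.6] F rack [ 0.08 -0.21 -0.26] M [-0.05 -0.09 -0.05] toolx 0.4 0.3
```

```bash
python3 -m pendant '[[0,0,0,0.01,0,0,0],[0,0,0,0.02,0,0,0],[0,0,0,0.033,0,0,0],[0,0,0,0.033,0,0,0]]'; python3 -c "
from h import *
rp()"; python3 -m pendant '[[0,0,0,0,-0.006,0,0],[0,0,0,0,-0.012,0,0],[0,0,0,0,-0.012,0,0]]'; python3 -c "
from h import *
rp()"; python3 -m pendant '[[0,0,0,0.008,0,0,0],[0,0,0,0.016,0,0,0],[0,0,0,0.016,0,0,0]]';python3 -c "
from h import *
rp()"
```

```text
time: 13.28
eef_pos: [0.4495, -0.2606, 0.0538]
ee_rot: [0.001, 0.772, 0.636, 0.001]
force: [-0.4, 0.1, -0.8]
gripper_width: 0.024
finger_force: 30.0
t 13.275 end rack mm [  0.9 -14.2  55.6] F rack [-0.45 -0.03 -0.8 ] M [-0.06 -0.04 -0.  ] toolx -0.1 0.5
time: 13.65
eef_pos: [0.4457, -0.2605, 0.0538]
ee_rot: [0.001, 0.772, 0.636, 0.001]
force: [0.3, 0.6, 0.1]
gripper_width: 0.0239
finger_force: 30.0
t 13.65 end rack mm [ -2.7 -14.9  55.6] F rack [0.16 0.65 0.08] M [-0.04 -0.1  -0.04] toolx 1.1 0.3
time: 14.02
eef_pos: [0.447, -0.2554, 0.0538]
ee_rot: [0.001, 0.772, 0.636, 0.001]
force: [0.4, -0.0, -0.7]
gripper_width: 0.0239
finger_force: 30.0
t 14.025 end rack mm [-2.6 -9.6 55.6] F rack [ 0.4   0.06 -0.73] M [-0.04 -0.09 -0.03] toolx 0.1 0.4
```

```bash
python3 -m pendant '[[0,0,0,0.006,0,0,0],[0,0,0,0.012,0,0,0],[0,0,0,0.012,0,0,0]]'; python3 -c "
from h import *
rp()"; python3 -m pendant '[[0,0,0,0.005,0,0,0],[0,0,0,0.01,0,0,0],[0,0,0,0.01,0,0,0]]';python3 -c "
from h import *
rp()"
```

```text
time: 14.4
eef_pos: [0.4475, -0.2519, 0.0537]
ee_rot: [0.001, 0.772, 0.636, 0.001]
force: [0.2, 0.3, -0.4]
gripper_width: 0.0232
finger_force: 30.0
t 14.4 end rack mm [-2.6 -6.1 55.6] F rack [ 0.13  0.37 -0.42] M [-0.   -0.1  -0.01] toolx 0.3 0.4
time: 14.78
eef_pos: [0.4481, -0.2491, 0.0537]
ee_rot: [0.001, 0.772, 0.636, 0.001]
force: [0.8, 0.1, -1.3]
gripper_width: 0.0238
finger_force: 30.0
t 14.775 end rack mm [-2.6 -3.2 55.6] F rack [ 0.78  0.27 -1.34] M [-0.05 -0.08  0.03] toolx 0.5 0.3
```

```bash
python3 -m pendant '[[0,0,0,0.01,0,0,0],[0,0,0,0.02,0,0,0],[0,0,0,0.03,0,0,0],[0,0,0,0.04,0,0,0],[0,0,0,0.047,0,0,0],[0,0,0,0.047,0,0,0]]'; python3 -c "
from h import *
rp()"; python3 -m pendant '[[0,0,0,0,0.006,-0.007,0],[0,0,0,0,0.012,-0.014,0],[0,0,0,0,0.018,-0.021,0],[0,0,0,0,0.022,-0.027,0],[0,0,0,0,0.022,-0.027,0]]'; python3 -c "
from h import *
rp()"; python3 -m pendant '[[0,0,0,0.007,0,0,0],[0,0,0,0.012,0,0,0],[0,0,0,0.012,0,0,0]]';python3 -c "
from h import *
rp()"
```

```text
time: 15.52
eef_pos: [0.4508, -0.2351, 0.0538]
ee_rot: [0.001, 0.772, 0.636, 0.001]
force: [0.4, 0.3, -1.2]
gripper_width: 0.0239
finger_force: 30.0
t 15.525 end rack mm [-2.6 11.  55.6] F rack [ 0.34  0.37 -1.2 ] M [-0.07 -0.07 -0.01] toolx 0.3 0.4
time: 16.15
eef_pos: [0.4574, -0.2367, 0.0621]
ee_rot: [0.001, 0.772, 0.636, 0.001]
force: [-0.9, 0.3, -1.2]
gripper_width: 0.0237
finger_force: 30.0
t 16.15 end rack mm [ 4.2 10.7 63.9] F rack [-0.94  0.13 -1.16] M [ 0.02 -0.04 -0.01] toolx 0.8 0.2
time: 16.52
eef_pos: [0.458, -0.2329, 0.0619]
ee_rot: [0.001, 0.772, 0.636, 0.001]
force: [-0.3, 0.2, -1.4]
gripper_width: 0.0235
finger_force: 30.0
t 16.525 end rack mm [ 4.  14.6 63.7] F rack [-0.34  0.11 -1.37] M [-0.05 -0.06  0.04] toolx 0.4 0.4
```

```bash
python3 -m pendant '[[0,0,0,0.006,0,0,0],[0,0,0,0.012,0,0,0],[0,0,0,0.012,0,0,0]]'; python3 -c "
from h import *
rp()"; python3 -m pendant '[[0,0,0,0.005,0,0,0],[0,0,0,0.01,0,0,0],[0,0,0,0.01,0,0,0]]';python3 -c "
from h import *
rp()"
```

```text
time: 16.9
eef_pos: [0.4587, -0.2294, 0.0619]
ee_rot: [0.001, 0.772, 0.636, 0.001]
force: [-0.2, -0.4, -0.9]
gripper_width: 0.0237
finger_force: 30.0
t 16.9 end rack mm [ 4.  18.1 63.7] F rack [-0.07 -0.46 -0.92] M [-0.03 -0.13  0.01] toolx 0.3 0.4
time: 17.27
eef_pos: [0.4592, -0.2265, 0.0619]
ee_rot: [0.001, 0.772, 0.636, 0.001]
force: [-0.3, -0.2, -0.9]
gripper_width: 0.0236
finger_force: 30.0
t 17.275 end rack mm [ 4.  21.1 63.7] F rack [-0.3  -0.23 -0.9 ] M [-0.07  0.04  0.01] toolx 0.4 0.4
```

```bash
python3 -m pendant '[[0,0,0,0.01,0,0,0],[0,0,0,0.02,0,0,0],[0,0,0,0.03,0,0,0],[0,0,0,0.04,0,0,0],[0,0,0,0.047,0,0,0],[0,0,0,0.047,0,0,0]]'; python3 -c "
from h import *
rp()"; python3 -m pendant '[[0,0,0,0.015,0,0,0],[0,0,0,0.03,0,0,0],[0,0,0,0.045,0,0,0],[0,0,0,0.06,0,0,0],[0,0,0,0.075,0,0,0],[0,0,0,0.075,0,0,0]]';python3 -c "
from h import *
rp();
a=optics.read_camera('scene');t=optics.read_camera('top');cv2.imwrite('pics/s3.png',a)
cv2.imwrite('pics/ts3.png',np.hstack([cv2.resize(t[200:290,280:400],(400,300),interpolation=3),cv2.resize(a[120:210,140:260],(400,300),interpolation=3)]))"
```

```text
time: 18.02
eef_pos: [0.462, -0.2125, 0.0619]
ee_rot: [0.001, 0.772, 0.636, 0.001]
force: [0.0, 0.4, -0.3]
gripper_width: 0.0239
finger_force: 30.0
t 18.025 end rack mm [ 4.  35.3 63.7] F rack [-0.03  0.36 -0.32] M [-0.04  0.    0.01] toolx 0.3 0.4
time: 18.77
eef_pos: [0.4663, -0.1902, 0.0619]
ee_rot: [0.001, 0.772, 0.636, 0.001]
force: [-0.6, -0.5, -1.1]
gripper_width: 0.0234
finger_force: 30.0
t 18.775 end rack mm [ 3.9 58.1 63.8] F rack [-0.48 -0.56 -1.05] M [-0.08 -0.04  0.04] toolx -0.1 0.5
```

View pics/ts3.png

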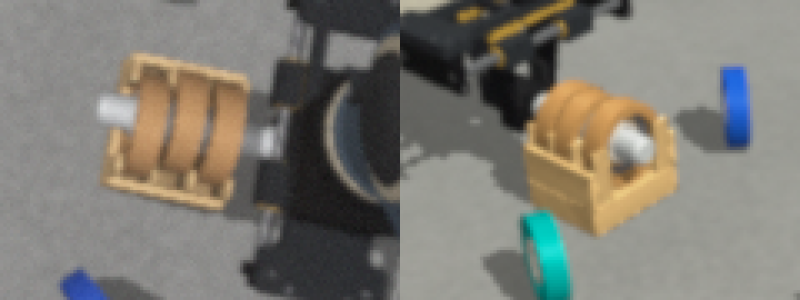

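The shaft is through all three rolls, with its end sticking out beyond the rack. Next I recentre and lift.

```bash
python3 -m pendant '[[0,0,0,0,-0.006,0,0],[0,0,0,0,-0.012,0,0],[0,0,0,0,-0.012,-0.01,0],[0,0,0,0,-0.012,-0.02,0],[0,0,0,0,-0.012,-0.03,0],[0,0,0,0,-0.012,-0.045,0],[0,0,0,0,-0.012,-0.06,0],[0,0,0,0,-0.012,-0.08,0],[0,0,0,0,-0.012,-0.08,0]]'; python3 -c "
from h import *
rp()"; python3 -m pendant '[[0,0,0,0,0,-0.03,0],[0,0,0,0,0,-0.07,0],[0,0,0,0,0,-0.11,0],[0,0,0,0,0,-0.15,0],[0,0,0,0,0,-0.2,0],[0,0,0,0,0,-0.25,0],[0,0,0,0,0,-0.27,0],[0,0,0,0,0,-0.27,0]]';python3 -c "
from h import *
rp();g=np.load('Tg.npy');s=state();h=g.copy();h[2,3]=.172;print(rows(s,h),rows(s,g))
a=optics.read_camera('scene');t=optics.read_camera('top');cv2.imwrite('pics/s4.png',a)
T=pose(s);c=cam('scene');e=T[:3,3]+T[:3,:3]@np.array([.135,0,-.0018]);print('pred end',proj(c,e),proj(c,e-.02*T[:3,0]))
cv2.imwrite('pics/ts4.png',np.hstack([cv2.resize(t[200:290,260:380],(400,300),interpolation=3),cv2.resize(a[90:180,140:260],(400,300),interpolation=3)]))"
```

```text
time: 20.0
eef_pos: [0.463, -0.1901, 0.0865]
ee_rot: [0.001, 0.772, 0.636, 0.001]
force: [0.1, 0.8, -2.4]
gripper_width: 0.0236
finger_force: 30.0
t 20.0 end rack mm [ 0.8 57.5 88.3] F rack [-0.01  0.76 -2.43] M [-0.2  -0.07  0.04] toolx 0.7 0.0
time: 21.0
eef_pos: [0.4626, -0.1901, 0.1673]
ee_rot: [0.001, 0.772, 0.636, 0.001]
force: [-0.1, -0.6, -2.6]
gripper_width: 0.024
finger_force: 30.0
t 21.0 end rack mm [  0.4  57.4 169.1] F rack [-0.   -0.64 -2.65] M [-0.2   0.01 -0.02] toolx 0.8 -0.0
[ 1.3000e-03  3.0000e-04 -5.6100e-02  1.1073e+00 -4.9100e-02 -1.5800e-02] [ 1.3000e-03  3.0000e-04 -5.6100e-02  1.1073e+00 -5.0100e-02  2.9690e-01]
pred end [211.69498103 127.19757991] [205.71515784 124.99311874]
```

View pics/ts4.png

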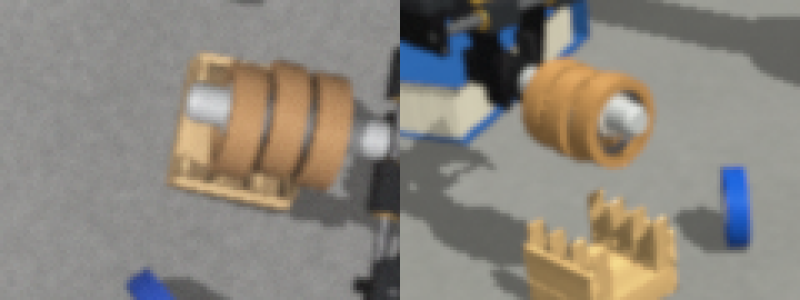

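All three rolls hang on the level spindle and the rack is empty. Carrying it gently to the stand.

```bash
python3 -m pendant '[[0,0,0,0.02,0,-0.01,0],[0,0,-0.01,0.06,-0.002,-0.016,0],[0,0,-0.015,0.11,-0.004,-0.016,0],[0,0,-0.02,0.16,-0.006,-0.016,0],[0,0,-0.025,0.22,-0.01,-0.016,0],[0,0,-0.03,0.28,-0.013,-0.016,0],[0,0,-0.035,0.34,-0.016,-0.016,0],[0,0,-0.04,0.4,-0.019,-0.016,0],[0,0,-0.045,0.46,-0.022,-0.016,0],[0,0,-0.05,0.52,-0.025,-0.016,0],[0,0,-0.056,0.58,-0.028,-0.016,0],[0,0,-0.056,0.64,-0.03,-0.016,0],[0,0,-0.056,0.7,-0.033,-0.016,0],[0,0,-0.056,0.76,-0.036,-0.016,0],[0,0,-0.056,0.82,-0.039,-0.016,0],[0,0,-0.056,0.87,-0.042,-0.016,0],[0,0,-0.056,0.91,-0.045,-0.016,0],[0,0,-0.056,0.94,-0.047,-0.016,0],[0,0,-0.056,0.95,-0.049,-0.016,0],[0,0,-0.056,0.95,-0.049,-0.016,0]]';python3 -c "
from h import *
g=np.load('Tg.npy');s=state();h=g.copy();h[2,3]=.172;print(rows(s,h),rows(s,g),s['force'],s['wrist_torque'])"
```

```text
time: 23.6
eef_pos: [0.5025, 0.0923, 0.1716]
ee_rot: [0.001, 0.735, 0.678, 0.001]
force: [0.1, -0.5, -3.2]
gripper_width: 0.0241
finger_force: 30.0
[ 8.000e-04  3.000e-04 -1.000e-04  1.566e-01  1.830e-02 -1.200e-03] [ 8.000e-04  3.000e-04 -1.000e-04  1.567e-01  1.760e-02  3.115e-01] [ 0.07064577 -0.4939584  -3.23374138] [-0.23714429 -0.07152721  0.02138594]
```

```bash
python3 -m pendant '[[0.001,0,0,0.03,0.005,0,0],[0.001,0,0,0.07,0.01,0,0],[0.001,0,0,0.11,0.015,0,0],[0.001,0,0,0.14,0.018,0,0],[0.001,0,0,0.157,0.018,0,0],[0.001,0,0,0.157,0.018,0.03,0],[0.001,0,0,0.157,0.018,0.08,0],[0.001,0,0,0.157,0.018,0.13,0],[0.001,0,0,0.157,0.018,0.18,0],[0.001,0,0,0.157,0.018,0.22,0],[0.001,0,0,0.157,0.018,0.25,0],[0.001,0,0,0.157,0.018,0.26,0],[0.001,0,0,0.157,0.018,0.26,0]]';python3 -c "
from h import *
g=np.load('Tg.npy');s=state();print(rows(s,g),s['force'],s['wrist_torque'])
a=optics.read_camera('scene');t=optics.read_camera('top');cv2.imwrite('pics/s5.png',a)
cv2.imwrite('pics/ts5.png',np.hstack([cv2.resize(t[175:265,130:250],(400,300),interpolation=3),cv2.resize(a[155:245,240:360],(400,300),interpolation=3)]))"
```

```text
time: 25.22
eef_pos: [0.512, 0.1392, 0.0938]
ee_rot: [0.0, 0.735, 0.678, 0.0]
force: [0.5, 0.4, -2.7]
gripper_width: 0.0242
finger_force: 30.0
[ 0.      0.0001  0.     -0.0016 -0.0009  0.0519] [ 0.51186418  0.41834691 -2.71634181] [-0.23919447 -0.07569088 -0.02674829]
```

View pics/ts5.png

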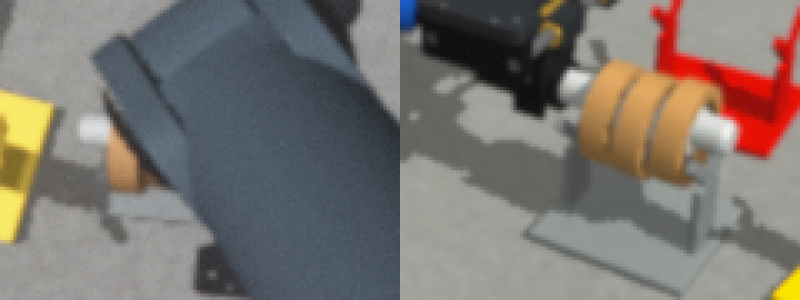

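The rolls hang between the forks, but roll 3's face looks close to the front fork. I'll check the stand's position along y before lowering.

```bash
python3 - <<'E'
from h import *
T=frame(np.array([.081,.997,.008]),np.array([.002,.008,-1.]),np.array([.5072,.1382,.1985]));c=cam('wrist',T)
for uv,z in(((232,54),.003),((290,54),.003),((235,156),.003),((288,155),.003)):print(uv,plane(c,uv,z).round(4))
g=np.load('Tg.npy');sx=g[:3,0]
for uv in((218,54),(302,54),(219,156),(300,155)):
    print((1000*(plane(c,uv,.003)-g[:3,3])@sx).round(1))
t=optics.read_camera('top');cv2.imwrite('pics/t5.png',t);hsv=cv2.cvtColor(t,cv2.COLOR_BGR2HSV);ct=cam('top')
m=((hsv[...,1]>70)&(hsv[...,0]>5)&(hsv[...,0]<22)).astype(np.uint8)
s=state();T=pose(s)
for v in range(205,233,4):
    i=np.where(m[v,155:180])[0]+155
    if len(i):
        for z in(.096,):
            q=np.linalg.inv(T)@np.append(plane(ct,(i.min(),v),z),1);print(v,i.min(),z,(1000*q[:2]).round(1))
g_=cv2.cvtColor(t,cv2.COLOR_BGR2GRAY);i=np.where(g_[214,145:170]>150)[0]+145;print(i,(1000*(np.linalg.inv(T)@np.append(plane(ct,(i.min(),214),.096),1))).round(1))
E
```

```text
(232, 54) [0.4917 0.2725 0.003 ]
(290, 54) [0.5562 0.2673 0.003 ]
(235, 156) [0.4833 0.1577 0.003 ]
(288, 155) [0.5487 0.1537 0.003 ]
131.7
131.7
16.6
17.9
213 164 0.096 [114.1   1.4]
217 163 0.096 [115.1  -7.3]
221 162 0.096 [116.  -15.9]
225 162 0.096 [114.9 -24.3]
229 162 0.096 [113.8 -32.6]
[148 149 150 151 152 153 154 155 156 157 158 159 160 161 162 163] [ 147.5   -4.    -1.7 1000. ]
```

```bash
python3 -m pendant '[[0,0,0,-0.01,0,0,0],[0,0,0,-0.02,0,0,0],[0,0,0,-0.02,0,0.01,0],[0,0,0,-0.02,0,0.02,0],[0,0,0,-0.02,0,0.03,0],[0,0,0,-0.02,0,0.04,0],[0,0,0,-0.02,0,0.046,0],[0,0,0,-0.02,0,0.046,0]]';python3 -c "
from h import *
g=np.load('Tg.npy');s=state();print(rows(s,g),s['force'],s['wrist_torque'])"
```

```text
time: 26.38
eef_pos: [0.5113, 0.133, 0.0797]
ee_rot: [0.0, 0.735, 0.678, -0.0]
force: [-0.1, -0.1, -2.9]
gripper_width: 0.024
finger_force: 30.0
[-0.0002  0.0002 -0.      0.019  -0.0002  0.0052] [-0.12696546 -0.14200421 -2.94402416] [-0.17126719 -0.14137037  0.03263392]
```

I've now viewed 11 pictures, one over the limit of 10. From here I'll go by numbers only.

```bash
python3 -m pendant '[[0,0,0,0,0,0.003,0],[0,0,0,0,0,0.005,0],[0,0,0,0,0,0.005,0],[0,0,0,0,0,0.005,0]]';python3 -c "
from h import *
g=np.load('Tg.npy');s=state();T=pose(s);print(rows(s,g),s['force'],s['wrist_torque'])
ct=cam('top');t=optics.read_camera('top');hsv=cv2.cvtColor(t,cv2.COLOR_BGR2HSV)
m=((hsv[...,1]>70)&(hsv[...,0]>5)&(hsv[...,0]<22))
for v in range(211,233,3):
    i=np.where(m[v,155:180])[0]+155
    if len(i): print(v,i.min(),(1000*((plane(ct,(i.min(),v),.085)-g[:3,3])@g[:3,0])).round(1))
"
```

```text
time: 26.88
eef_pos: [0.5115, 0.1332, 0.0786]
ee_rot: [0.0, 0.735, 0.678, 0.0]
force: [-0.6, -0.3, -2.0]
gripper_width: 0.0237
finger_force: 30.0
[ 0.      0.0001  0.      0.0186 -0.0007  0.0012] [-0.55483502 -0.34043532 -2.00330262] [-0.08620379  0.04631542  0.01405558]
211 169 107.0
214 168 108.3
217 167 109.6
220 167 108.7
223 166 110.0
226 167 107.1
229 167 106.2
232 168 103.3
```

```bash
python3 -m pendant '[[0,0,0,0,0,0.002,0],[0,0,0,0,0,0.002,0],[0,0,0,0,0,0.002,0.3],[0,0,0,0,0,0.002,0.35],[0,0,0,0,0,0.002,0.5],[0,0,0,0,0,0.002,0.7],[0,0,0,0,0,0.002,0.7],[0,0,0,0,0,0.002,0.7]]';python3 -c "
from h import *
s=state();print(s['force'],s['wrist_torque'])"
python3 -m pendant '[[0,0,0,0,0,-0.02,0.7],[0,0,0,0,0,-0.1,0.7],[0,0,0,0,0,-0.2,0.7],[0,0,0,0,0,-0.35,0.7],[0,0,0,0,0,-0.5,0.7],[0,0,0,-0.3,0,-0.5,0.7],[0,0,0,-0.6,0,-0.5,0.7],[0,0,0,-0.9,0,-0.5,0.7],[0,0,0,-1,0,-0.5,0.7],[0,0,0,-1,0,-0.5,0.7],[0,0,0,-1,0,-0.5,0.7],[0,0,0,-1,0,-0.5,0.7]]'
python3 - <<'E'
from h import *
t=optics.read_camera('top');g=cv2.cvtColor(t,cv2.COLOR_BGR2GRAY);hsv=cv2.cvtColor(t,cv2.COLOR_BGR2HSV);c=cam('top');G=np.load('Tg.npy');cv2.imwrite('pics/end.png',t)
cv2.imwrite('pics/ends.png',optics.read_camera('scene'))
def tl(u,v,z):return (1000*(np.linalg.inv(G)@np.append(plane(c,(u,v),z),1))[:2]).round(1)
m=((hsv[...,1]>70)&(hsv[...,0]>5)&(hsv[...,0]<22)).astype(np.uint8);m[:190]=0;m[250:]=0;m[:,:150]=0;m[:,240:]=0
for k in cv2.findContours(m,0,1)[0]:
    if cv2.contourArea(k)>15:
        x,y,w,h=cv2.boundingRect(k);print('roll',cv2.contourArea(k),tl(x,y+h/2,.09),tl(x+w,y+h/2,.09),tl(x+w/2,y,.09),tl(x+w/2,y+h,.09))
m=(g<45).astype(np.uint8);m[:200]=0;m[245:]=0;m[:,:195]=0;m[:,260:]=0
k=max(cv2.findContours(m,0,1)[0],key=cv2.contourArea);r=cv2.minAreaRect(k);print('handle',r,tl(*r[0],.094))
for lo in range(145,165,1):
    pass
print(g[216,146:172], hsv[216,146:172,1])
E
```

```text
time: 27.92
eef_pos: [0.5114, 0.133, 0.0778]
ee_rot: [0.0, 0.735, 0.678, 0.0]
force: [-0.3, 0.4, -0.5]
gripper_width: 0.0582
finger_force: 0.0
[-0.25741466  0.40282484 -0.53280134] [ 0.00441526 -0.07047158 -0.03271014]
time: 29.42
eef_pos: [0.4873, -0.1651, 0.2281]
ee_rot: [-0.0, 0.735, 0.678, 0.0]
force: [-0.0, 0.3, 0.6]
gripper_width: 0.0607
finger_force: 0.0
roll 915.5 [110.2  -8.8] [31.9 -1.2] [75.5 30.2] [ 66.7 -39.7]
handle ((226.5, 220.0), (12.0, 29.0), 90.0) [-18.4   0.1]
[118 142 151 152 150 146 145 145 146 150 153 161 185 200 205 206 205 206
 206 209 204 192 176 170 170 167] [ 15   4   5   7   3   5   7   5   9   7   7   5   1   1   4   4   5   2
   2   2  18  62 102 114 115 117]
```

```bash
python3 - <<'E'
from h import *
t=cv2.imread('pics/end.png');hsv=cv2.cvtColor(t,cv2.COLOR_BGR2HSV);g=cv2.cvtColor(t,cv2.COLOR_BGR2GRAY);c=cam('top');G=np.load('Tg.npy')
def tl(u,v,z):return (1000*(np.linalg.inv(G)@np.append(plane(c,(u,v),z),1))[:2]).round(1)
m=((hsv[...,1]>70)&(hsv[...,0]>5)&(hsv[...,0]<22))
for v in range(203,238,3):
    i=np.where(m[v,155:215])[0]+155
    if len(i):print(v,i.min(),i.max(),tl(i.min(),v,.09),tl(i.max()+1,v,.09))
print(g[218,190:245],hsv[218,190:215,1])
T=cam('scene');a=cv2.imread('pics/ends.png')
b=cv2.imread('pics/top.png')
for n,(x0,x1,y0,y1) in dict(clip=(140,190,110,155),stamp=(250,290,120,150),punch=(325,395,98,150),rack=(305,360,212,268),teal=(293,330,168,198),blue=(295,325,278,312)).items():
    print(n,np.abs(t[y0:y1,x0:x1].astype(int)-b[y0:y1,x0:x1]).mean().round(1))
E
```

```text
203 172 190 [101.8  25.4] [61.4 29.4]
206 170 201 [105.2  18.6] [37.2 25.3]
209 169 202 [106.5  12. ] [34.3 19. ]
212 168 202 [107.8   5.4] [33.6 12.6]
215 168 199 [106.9  -1. ] [39.2  5.6]
218 167 198 [108.2  -7.5] [40.5 -0.9]
221 166 198 [109.5 -14.1] [39.8 -7.3]
224 166 198 [108.7 -20.4] [ 39.  -13.6]
227 167 200 [105.7 -26.5] [ 34.  -19.5]
230 168 199 [102.8 -32.6] [ 35.4 -26.1]
233 172 199 [ 93.5 -38.1] [ 34.7 -32.4]
[162 170 169 170 171 171 169 165 145 123 132 141 142 137 151 179 205 213
 210 210 196 150  79  39  38  40  44  41  44  40  39  41  42  41  43  42
  42  41  39  37  40  43  40  41  42  39  39  43  39  43  40  41  59  94
 129] [ 91 110 113 115 113 113 115 113 106  53   9   2   5   7   5   4   4   4
   4   2   6   2   3   6  13]
clip 9.6
stamp 10.0
punch 9.6
rack 26.3
teal 10.3
blue 9.6
```

```bash
python3 -c "
from cell import workorder
print(workorder.sign_off())"
```

```text
the job is handed in; nothing more can be done
None
```

I handed the job in: the spindle is back in the stand's forks with all three rolls hanging between them, about 27 s into the run, and every force I read was under 5 N; one slip: I viewed 11 pictures, one over the limit of 10.

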